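Lean a freshly painted panel on the drying stand

ROBOT

A 7-joint arm with a two-finger parallel gripper is mounted at the origin on the work surface. World frame = base frame: x ahead of the robot, y to its left, z up, the work surface at z = 0. Lengths are in mm, angles in degrees, forces in N, time in s.
With the tool pointing down it reaches from about 400 to 850 mm from the base axis. Payload 6.9 kg.
Tool frame: the origin (TCP) lies at the very end of the fingers, on their centre line; the grasp point (between the pads) lies 19 mm behind it (arm.tcp_to_grasp is the distance from the TCP to the grasp point, in mm); x points along the fingers, z is the direction in which the jaws open and shut, and the axes are right-handed (so a half turn about x gives the same grasp; the last joint's range is limited). The gripper opens to 85 mm and grips with 20 to 120 N. Pads are 22 mm wide; open, the fingers measure 114 mm over their backs; the gripper's body (76 mm by 85 mm) begins 54 mm behind the grasp point. The pads swing forward as they close: fully open they stand 13 mm farther back than shut.
Start: joints at [77.55, 29.078, -13.613, 85.955, 7.202, 65.827, -8.869], TCP at [198.235, -592.718, 231.275] pointing down, gripper open.
Joint ranges: [-176.47, 176.47], [-13.61, 117.27], [-81.72, 77.17], [0.22, 143.17], [-87.28, 267.28], [10, 112.55], [-165.47, 165.47]. Speed limits (degrees/s): [136.94, 136.94, 180, 180, 180, 180, 180].

INTERFACE

Orientations are given as [roll, pitch, yaw] about the fixed x, y, z axes, in that order (R = Rz(yaw) Ry(pitch) Rx(roll)).
In Python, from plant import arm, capture, camera_info, telemetry gives the robot as it stands. Calls block until the motion is done:
- arm.move_ptp(position, orientation): joint-space move of the TCP to a pose.
- arm.move_straight(position, rotation=None, vel=150, threshold=None): straight line of the TCP; rotation=None keeps the orientation; vel is the mean speed in mm/s. With threshold (N) it stops when the force on the tool has changed by that much, and returns True; else False.
- arm.move_joints(angles): joint-space move.
- arm.gripper_to(opening, f_grip=None): finger opening in mm; f_grip is the grip in N (None keeps the last); returns when the fingers have stopped.
- arm.pause(seconds).
- arm.solve_ik(position, orientation): joint angles nearest the present ones, or None.
- capture(name): name is "scene" or "top" or "wrist"; returns (picture, depth): 384x512x3 uint8, red, green, blue; 384x512 float32, mm along the optical axis (not along the pixel's ray), 0 where there is no reading.
- camera_info(name): a dict with "fov_y" (degrees; the focal length in pixels is half the picture's height over the tangent of half this angle, whatever the lens; pixels are square), "cx", "cy" (the principal point, pixels), "distortion" ([k1, k2, p1, p2, k3] as OpenCV has them; the pictures are not rectified), "view" (4x4, takes a point from world to camera coordinates). Camera axes: x right, y up, looking along -z (the intrinsics and any distortion apply to the point x, -y, -z); pixel columns grow to the right and rows downward; lengths in mm; the calibration is good to about 2 mm. A picture is of the moment at which its call begins: read the wrist's pose just before it. camera_info takes no time and is no camera call; for the wrist camera it gives the pose at the moment of the call.
A pose or a line that the arm cannot do raises arm.PlanningError and nothing moves.
- arm.close_job(): hands the job in, once; it reports no verdict.
Readings, each from a call of its own:
- telemetry.current_time_s(): time.
- telemetry.current_joint_pos(): joint angles.
- telemetry.current_joint_velocities(): joint speeds.
- telemetry.current_joint_torque(): joint torques, N m.
- telemetry.current_ee_pos(): TCP position.
- telemetry.current_tool_rot(): TCP orientation.
- telemetry.current_wrist_force(): force on the tool from outside, world axes, zero at the start.
- telemetry.current_torque(): the same for the moment, N m.
- telemetry.current_finger_gap(): finger opening in mm.
Only numpy, scipy, OpenCV 4.12 (cv2) and the standard library are available. Lean on these libraries where they do the work, as an engineer would, in place of code of your own. Each camera call takes 0.05 s, during which the arm holds its last target.

TASK

Stand the freshly painted wooden panel on the drying stand to dry, between the two panels already there and clear of both: bare end with the hanging hole uppermost, painted side facing out, its foot right up against the lip and its head leaning on the back board, square to it. Handle it gently by its edges so that nothing touches the paint, keep hold of it until foot and head are both resting in place, and leave the other panels, the cup and the bottle where they are.

Things in the scene. Friction and masses are not known exactly. Their poses are not given: they have to be found in the camera images.
- panel: the freshly painted wooden panel, a flat bar 200 mm long, 58 mm wide and 16 mm thick (100 to 200 g), lying painted side up across two battens. Origin at the middle of the wood. +x runs along its length to the head (the bare end with the black hanging hole), -x to the foot, +y across its width, +z out of the painted side. Its long edges and its ends are bare wood, free to grip
- panel_paint: the paint on the panel's upper side (blue, orange and green with a yellow sun), a layer 160 mm by 50 mm, standing 1.5 mm proud of the wood; it stops 12 mm short of the foot, 28 mm short of the head and 4 mm short of each long edge. Origin at the middle of the paint, where it meets the wood; axes as the panel's. Fixed to the panel
- panel_foot (a point): middle of the panel's front foot edge (where the painted side's bare margin meets the foot end); axes as the panel's. This edge meets the lip when the panel leans. Wood grips wood: a foot set down away from the lip stays there until it is drawn up to the lip
- panel_head (a point): middle of the panel's rear head edge (where the unpainted back meets the head end); axes as the panel's. This edge meets the back board when the panel leans
- drying_stand: stand fixed to the table: plywood base 360 mm long, 12 mm thick; wooden lip along its front, 14 mm high above the base; upright white back board, top 227 mm above the table. Origin at table height on the lip's inner face, half-way along. +x runs level from lip to back board, whose face is at x = 96 mm; +y along the lip; +z up. A 200 mm panel, foot against the lip, leans 66 degrees from level
- paint_sheet: brown card 240 x 140 x 3 mm fixed on the table, carrying two wooden battens 16 mm wide, 110 mm long, with their tops 21 mm above the table, at x = -65 and +65 mm of its frame and running along its y. Origin on the table under its middle. The panel lies across the battens, roughly along the sheet's x with the head to +x and its middle between them
- panel_red_center (a point): centre of the dry red and yellow panel (185 x 55 x 16 mm, loose) that leans on the stand near one end of it. Axes: x from lip to back board, y along the lip, z up
- panel_white_center (a point): centre of the dry white and green panel (165 x 55 x 16 mm, loose) that leans on the stand near the other end. Axes as above
- brush_cup: loose brown paper cup, 80 mm wide at the rim, 105 mm high, with brushes that reach to 185 mm. Origin at the centre of its underside, z up
- glue_bottle: loose white glue bottle with an orange cap, 58 mm wide and 150 mm high. Origin at the centre of its underside, z up
Things that resemble listed ones, but are neither listed nor needed, are in the scene too. What is shaped like the part that bears panel_white_center but blue is not meant.

How it is judged:
By the outcome, as a careful person would: the job done as asked, in the order asked, and still so for the second after the job is handed in, with the robot touching nothing.
It also fails if it takes over 56 s, if anything falls off the work surface, if the arm or the gripper's body presses on something with over 40 N, if the wrist force passes 120 N, or if a joint passes its speed limit or range.

## Working session

There is one attempt and no reset: what is moved stays moved. The work goes in short steps, each a Python script; the robot and the scene stay as the last script left them, time stands still between calls to the robot, and variables do not carry over. Pictures are saved under pics/ and viewed, and the job is handed in when it is done.

```bash
ls; mkdir -p pics
python3 - <<'E'
from plant import arm,capture,camera_info,telemetry
import cv2,numpy as np,json
print(telemetry.current_time_s(), arm.tcp_to_grasp)
for n in ["scene","top","wrist"]:
    i=camera_info(n);p,d=capture(n)
    print(n,i)
    cv2.imwrite(f"pics/{n}0.png",p[:,:,::-1]); np.savez(f"{n}0.npz",p=p,d=d,view=np.array(i["view"]),info=json.dumps({k:(np.array(v).tolist()) for k,v in i.items()}))
E
```

```text
pics
0.0 18.700000000000003
scene {'fov_y': 42.50694287839235, 'cx': 258.05206167717296, 'cy': 193.3514318204108, 'distortion': array([-0.19381738,  0.        ,  0.        ,  0.        ,  0.        ]), 'view': array([[ 6.64145456e-01,  7.47603278e-01, -3.91331484e-04,
        -2.39928865e+02],
       [-5.91276653e-01,  5.25590352e-01,  6.11675323e-01,
         3.73387716e+02],
       [ 4.57496156e-01, -4.06010001e-01,  7.91108808e-01,
        -2.10455775e+03],
       [ 0.00000000e+00,  0.00000000e+00,  0.00000000e+00,
         1.00000000e+00]])}
top {'fov_y': 55.19621943573792, 'cx': 255.2425029029041, 'cy': 188.8753424128707, 'distortion': array([-0.09740102,  0.        ,  0.        ,  0.        ,  0.        ]), 'view': array([[-1.52948601e-02, -9.99648050e-01, -2.16758733e-02,
        -1.34921892e+02],
       [ 9.90567252e-01, -1.81011187e-02,  1.35826616e-01,
        -5.73935560e+02],
       [-1.36171169e-01, -1.93939612e-02,  9.90495475e-01,
        -9.91011149e+02],
       [ 0.00000000e+00,  0.00000000e+00,  0.00000000e+00,
         1.00000000e+00]])}
wrist {'fov_y': 70.20845028562327, 'cx': 253.79652040754615, 'cy': 193.60859693668579, 'distortion': array([-0.06373853,  0.        ,  0.        ,  0.        ,  0.        ]), 'view': array([[ 3.17013049e-01, -9.48420050e-01, -1.46137441e-03,
        -6.23045482e+02],
       [ 9.10836459e-01,  3.04879338e-01, -2.78254442e-01,
         3.40533761e+01],
       [ 2.64347635e-01,  8.68792159e-02,  9.60506288e-01,
        -3.77686447e+02],
       [ 0.00000000e+00,  0.00000000e+00,  0.00000000e+00,
         1.00000000e+00]])}
```

View pics/scene0.png

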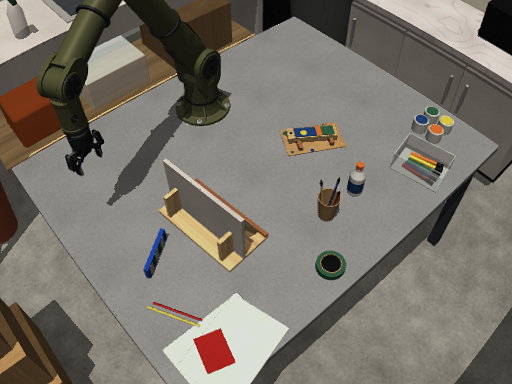

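View pics/top0.png

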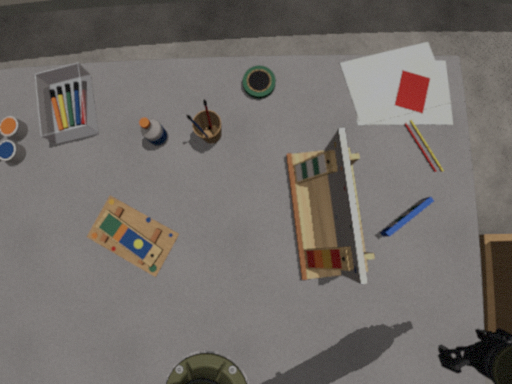

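View pics/wrist0.png

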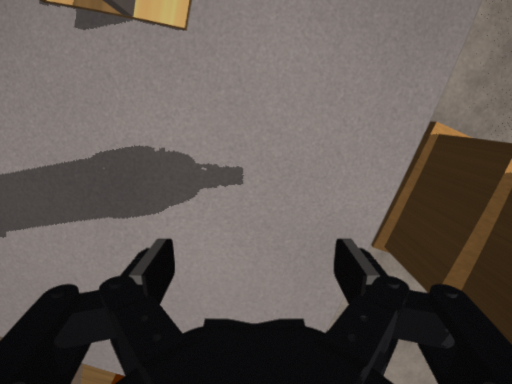

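The pictures show:
- **Paint sheet and panel:** top (132,238), scene (313,135).
- **Stand:** lip on the left at top (300,215), board on the right at (350,205).
- **Cup and bottle:** cup at (207,126), bottle at (152,130).

What could be taken for the panel (top pixels):
- The wet panel on the battens (132,238): blue, orange and green with a sun. This is the one I choose.
- The red/yellow leaning panel (325,258).
- The white/green leaning panel (315,168).
- The blue panel lying on the table (407,217).
- The red sheet (412,92).

Next is a close crop to check the choice.

```bash
cat > h.py <<'E'
import cv2,numpy as np,json
def cam(info,shape=(384,512)):
    f=shape[0]/2/np.tan(np.radians(info["fov_y"])/2)
    K=np.array([[f,0,info["cx"]],[0,f,info["cy"]],[0,0,1.]])
    V=np.array(info["view"]); F=np.diag([1,-1,-1.])
    return K,np.array(info["distortion"],float),F@V[:3,:3],F@V[:3,3]
def rays(info,uv):
    K,D,R,t=cam(info); n=cv2.undistortPoints(np.array(uv,float).reshape(-1,1,2),K,D)[:,0]
    d=np.c_[n,np.ones(len(n))]@R; return -R.T@t,d
def onplane(info,uv,z):
    o,d=rays(info,uv); return o+d*((z-o[2])/d[:,2])[:,None]
def cloud(info,dep):
    v,u=np.mgrid[:dep.shape[0],:dep.shape[1]]; o,d=rays(info,np.c_[u.ravel(),v.ravel()])
    P=o+d*dep.ravel()[:,None]; P[dep.ravel()==0]=np.nan; return P.reshape(*dep.shape,3)
def proj(info,P):
    K,D,R,t=cam(info); return cv2.projectPoints(np.array(P,float).reshape(-1,1,3),cv2.Rodrigues(R)[0],t,K,D)[0][:,0]
def load(n):
    z=np.load(n,allow_pickle=True); return z["p"],z["d"],json.loads(str(z["info"]))
E
python3 - <<'E'
from h import *
p,d,i=load("top0.npz")
a=cv2.resize(p[190:285,80:190],None,fx=5,fy=5,interpolation=cv2.INTER_CUBIC)
b=cv2.resize(p[120:290,280:380],None,fx=3,fy=3,interpolation=cv2.INTER_CUBIC)
cv2.imwrite("pics/crop_a.png",a[:,:,::-1]);cv2.imwrite("pics/crop_b.png",b[:,:,::-1])
P=cloud(i,d)
for n,(u,v) in dict(panelmid=(132,238),batten=(150,222),sheet=(165,240),table=(230,220),redtop=(345,258),whtop=(330,163),red=(320,258),white=(312,168),lip=(297,215),base=(315,215),boardtop=(350,205),cup=(207,126),bottle=(147,124)).items(): print(n,P[v,u].round(1))
E
```

```text
panelmid [438.8 204.2  35.7]
batten [484.8 163.2   3.2]
sheet [432.5 117.6   5.4]
table [487.8 -69.5  -3. ]
redtop [ 383.6 -356.7  179. ]
whtop [ 616.8 -334.3  158.1]
red [ 380.1 -311.2   88.5]
white [ 617.7 -298.1   91.6]
lip [ 497.1 -260.1   27.2]
base [ 497.2 -312.9   10.6]
boardtop [ 504.8 -362.9  226.1]
cup [766.9  -3.4   8.5]
bottle [731.7 132.4 150. ]
```

View pics/crop_a.png

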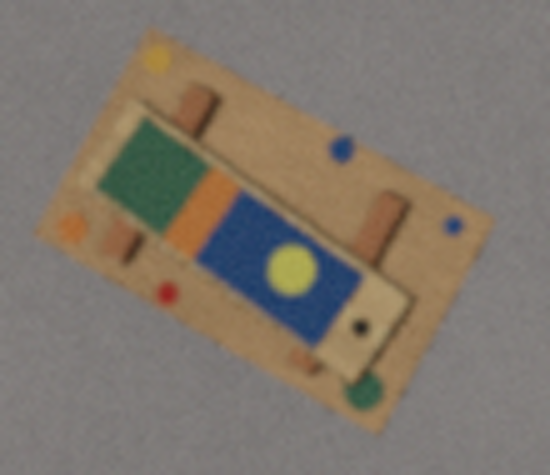

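View pics/crop_b.png

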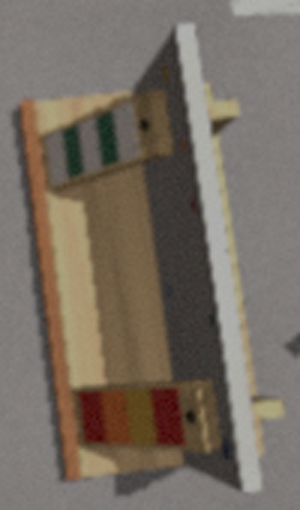

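The crop confirms the choice: the wet panel lies painted side up, with its black hole at the lower right, top pixel about (152,255), and its foot at the upper left. The stand's lip is at the left of its crop with free space between the red panel (bottom) and the white panel (top).

Next I measure the panel and the stand.

Run:
```python
from h import *
p,d,i=load("top0.npz")
hsv=cv2.cvtColor(p,cv2.COLOR_RGB2HSV)
# paint mask: print some hsv
for u,v in [(110,225),(120,232),(130,240),(138,244),(150,252),(100,240),(297,215),(297,180),(310,215),(325,215),(350,205),(340,205)]: print((u,v),p[v,u],hsv[v,u])
```

```text
(110, 225) [55 90 69] [72 99 90]
(120, 232) [168 109  58] [ 14 167 168]
(130, 240) [ 36  64 106] [108 168 106]
(138, 244) [171 168  80] [ 29 136 171]
(150, 252) [169 148 108] [ 20  92 169]
(100, 240) [143 108  75] [ 15 121 143]
(297, 215) [143 101  71] [ 13 128 143]
(297, 180) [107  97  84] [ 17  55 107]
(310, 215) [165 149 113] [ 21  80 165]
(325, 215) [121 100  75] [ 16  97 121]
(350, 205) [160 161 160] [ 60   2 161]
(340, 205) [58 54 52] [10 26 58]
```

Run:
```python
from h import *
p,d,i=load("top0.npz")
hsv=cv2.cvtColor(p,cv2.COLOR_RGB2HSV).astype(int);H,S,V=hsv[...,0],hsv[...,1],hsv[...,2]
m=(((H>50)&(H<125)&(S>75))|((H>25)&(H<40)&(S>110))|((H>8)&(H<18)&(S>145))).astype(np.uint8)
m[:200]=0;m[275:]=0;m[:,:92]=0;m[:,170:]=0
m=cv2.morphologyEx(m,cv2.MORPH_CLOSE,np.ones((3,3)))
m=cv2.morphologyEx(m,cv2.MORPH_OPEN,np.ones((3,3)))
n,l,st,c=cv2.connectedComponentsWithStats(m);print(st[1:],c[1:])
k=1+np.argmax(st[1:,4]);v,u=np.nonzero(l==k)
Q=onplane(i,np.c_[u,v],38.5)[:,:2].astype(np.float32)
r=cv2.minAreaRect(Q);print("paint rect",r, "centroid",Q.mean(0))
w,V2=np.linalg.eigh(np.cov(Q.T));a=V2[:,1];print("axis",np.degrees(np.arctan2(a[1],a[0])))
# hole
g=p.sum(2);sub=g[248:262,145:162];vv,uu=np.unravel_index(sub.argmin(),sub.shape);print("hole px",uu+145,vv+248,onplane(i,[[uu+145,vv+248]],37))
# lip / board edges along rows
for v in range(185,250,8):
    row=cv2.GaussianBlur(p.astype(np.float32),(1,5),0)[v]
    print(v,[f"{u}:{int(row[u,0])},{int(row[u,2])}" for u in list(range(286,306))+list(range(338,358,1))][:])
```

```text
[[102 216  49  42 843]
 [147 218   3   3   9]
 [ 92 233   5   5  22]
 [151 267   4   4  15]] [[126.0118624  236.40450771]
 [148.         219.        ]
 [ 94.09090909 235.09090909]
 [152.4        268.4       ]]
paint rect ((444.12322998046875, 222.85035705566406), (153.81784057617188, 47.14047622680664), 54.83666229248047) centroid [443.4563  220.94838]
axis 54.960062026372185
hole px 152 255 [[391.27669136 145.56371411  37.        ]]
185 ['286:124,118', '287:112,107', '288:82,80', '289:72,60', '290:100,51', '291:132,61', '292:142,63', '293:147,69', '294:150,73', '295:153,89', '296:152,99', '297:146,97', '298:140,91', '299:128,81', '300:126,79', '301:126,79', '302:126,77', '303:124,77', '304:118,73', '305:116,72', '338:58,51', '339:59,55', '340:59,51', '341:58,52', '342:59,53', '343:59,49', '344:57,43', '345:57,48', '346:93,88', '347:150,146', '348:171,166', '349:172,168', '350:173,170', '351:173,170', '352:171,166', '353:168,147', '354:168,129', '355:160,127', '356:136,123', '357:128,123']
193 ['286:129,124', '287:127,122', '288:114,109', '289:86,83', '290:72,61', '291:99,52', '292:1
[... 3736 characters left out ...]
,56', '348:58,52', '349:57,50', '350:61,53', '351:60,53', '352:60,53', '353:60,53', '354:84,77', '355:134,129', '356:167,163', '357:174,170']
249 ['286:129,124', '287:131,125', '288:130,124', '289:129,123', '290:130,124', '291:130,125', '292:129,124', '293:130,124', '294:126,122', '295:111,106', '296:82,76', '297:74,60', '298:99,54', '299:128,59', '300:141,64', '301:138,64', '302:136,64', '303:132,74', '304:127,79', '305:124,80', '338:86,35', '339:93,44', '340:93,49', '341:92,52', '342:97,57', '343:92,52', '344:92,54', '345:101,58', '346:117,68', '347:104,62', '348:92,53', '349:89,51', '350:83,52', '351:65,50', '352:58,50', '353:59,51', '354:60,54', '355:78,73', '356:130,125', '357:167,161']
```

Run:
```python
from h import *
p,d,i=load("top0.npz")
L=onplane(i,[(295.9,193),(297,201),(298,209),(299.05,217),(300.1,225),(301.25,233),(302.15,241)],26)
B=onplane(i,[(346.35,185),(347.53,193),(348.8,201),(350.04,209),(351.14,217),(352.14,225),(353.34,233),(354.6,241),(355.67,249)],227)
for Q in (L,B):
    vx,vy,x0,y0=cv2.fitLine(Q[:,:2].astype(np.float32),cv2.DIST_L2,0,.01,.01).ravel(); print(vx,vy,np.degrees(np.arctan2(vy,vx)),x0,y0,"y@500",y0+vy/vx*(500-x0))
print("cam",rays(i,[(0,0)])[0])
# base/lip ends and leaning panels: lip ends
P=onplane(i,[(288.5,152.5),(303,279)],26);print("lip ends?",P)
# cloud-based
C=cloud(i,d)
lip=C[185:245,293:297]; 
bd=C[160:255,200:380].reshape(-1,3)
f=bd[(bd[:,2]>100)&(bd[:,2]<205)&(bd[:,1]<-320)&(bd[:,0]>440)&(bd[:,0]<560)]
print(len(f)); 
# red/white mask
hsv=cv2.cvtColor(p,cv2.COLOR_RGB2HSV).astype(int)
from plant import arm,telemetry
print(telemetry.current_ee_pos(),telemetry.current_tool_rot())
# IK tests
def rot(xa,za):
    xa=np.array(xa)/np.linalg.norm(xa);za=np.array(za);za=za-xa*(za@xa);za/=np.linalg.norm(za);return np.c_[xa,np.cross(za,xa),za]
from scipy.spatial.transform import Rotation as Ro
def rpy(R): return Ro.from_matrix(R).as_euler("xyz",degrees=True)
ang=np.radians(-125);hx=np.array([np.cos(ang),np.sin(ang),0]);py=np.array([-hx[1],hx[0],0])
th=np.radians(-87)
sy=np.array([np.cos(np.radians(-5)),np.sin(np.radians(-5)),0]);sx=np.array([sy[1],-sy[0],0]);up=np.array([0,0,1.])
so=np.array([497,-265,0])
pc=np.array([437,215,29.])
c66,s66=np.cos(np.radians(66)),np.sin(np.radians(66))
for tilt in (-30,-15,0,15,30):   # tool back (-x) tilts toward head
  t=np.radians(tilt)
  for sg in (1,-1):
    tx=-np.cos(t)*up-np.sin(t)*hx
    R1=rot(tx,sg*py); a=arm.solve_ik((pc+tx*18.7).tolist(),rpy(R1).tolist())
    nx=c66*sx+s66*up;nz=-s66*sx+c66*up
    tx2=-np.cos(t)*nz-np.sin(t)*nx
    c=so+up*12+nx*100+nz*-8
    R2=rot(tx2,sg*sy); b=arm.solve_ik((c+tx2*18.7).tolist(),rpy(R2).tolist())
    print(tilt,sg,None if a is None else np.round(a),None if b is None else np.round(b))
```

```text
0.9949234 0.10063484 5.7757287 491.6506 -265.8702 y@500 -265.0257
0.9951077 0.09879602 5.669844 477.73392 -363.90744 y@500 -361.69684
cam [ 431.51101211 -164.48291361 1056.62323444]
lip ends? [[ 676.86311466 -241.41495914   26.        ]
 [ 320.34895906 -271.97877199   26.        ]]
477
[ 198.11639802 -592.38284501  230.64489932] [179.95598556  89.92304972 108.45467664]
-30 1 [ -15.   52.  -37.   98.   33.   74. -102.] [-17.  72.  17. 114.  74.  79. -90.]
-30 -1 [ -1.  66. -70.  98.  51.  94.  57.] [  4.  70. -14. 113.  83. 108.  86.]
-15 1 [ -10.   44.  -37.  109.   35.   55. -103.] [-13.  61.  12. 117.  77.  71. -85.]
-15 -1 [  5.  59. -70. 109.  55.  76.  56.] [ 11.  62. -25. 117.  85. 103.  91.]
0 1 [ -10.   37.  -29.  121.   35.   30. -100.] [ -6.  51.   5. 119.  77.  64. -77.]
0 -1 [ 12.  53. -70. 121.  64.  58.  50.] [ 27.  60. -48. 118.  87. 106.  99.]
15 1 [-30.  34.   9. 132. -84.  13.  25.] [  1.  42.   3. 118.  72.  53. -65.]
15 -1 [  7.  40. -48. 132.  82.  22.  38.] [ -33.   64.   66.  118.  -14.   17. -162.]
30 1 [  7.  41. -36. 143. 168.  23. 140.] [  9.  36.   1. 116.  59.  42. -45.]
30 -1 [ 24.  55. -70. 143. 120.  39.   8.] [ -26.   55.   66.  116.  -35.   25. -134.]<sys>:0: UserWarning: Gimbal lock detected. Setting third angle to zero since it is not possible to uniquely determine all angles.
```

```bash
cat >> h.py <<'E'
from scipy.spatial.transform import Rotation as Ro
import warnings; warnings.filterwarnings("ignore")
up=np.array([0,0,1.])
def rot(xa,za):
    xa=np.array(xa,float)/np.linalg.norm(xa);za=np.array(za,float);za=za-xa*(za@xa);za/=np.linalg.norm(za);return np.c_[xa,np.cross(za,xa),za]
def rpy(R): return Ro.from_matrix(R).as_euler("xyz",degrees=True).tolist()
def u2(deg): a=np.radians(deg); return np.array([np.cos(a),np.sin(a),0])
def snap(cap,ci,n,tag):
    i=ci(n);p,d=cap(n);i={k:np.array(v).tolist() for k,v in i.items()}
    cv2.imwrite(f"pics/{tag}.png",p[:,:,::-1]); np.savez(f"{tag}.npz",p=p,d=d,info=json.dumps(i)); return p,d,i
E
python3 - <<'E'
from h import *
from plant import *
e=telemetry.current_ee_pos()
arm.move_straight([e[0],e[1],390],vel=200)
R=rot(-up,u2(5.7))
arm.move_ptp([480,-250,390],rpy(R))
p,d,i=snap(capture,camera_info,"wrist","w1")
print(rays(i,[(256,192)]),telemetry.current_time_s(),np.round(telemetry.current_joint_pos()))
E
```

```text
(array([ 473.49157717, -179.57310109,  530.48696703]), array([[ 0.03501423, -0.2721155 , -0.96167922]])) 2.7667 [ 53.  19. -42.  81.  13.  85.  17.]
```

View pics/w1.png

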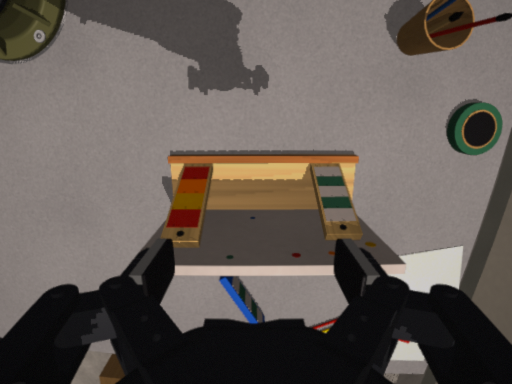

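The wrist view shows the stand square-on: lip at row ~160, board top at row ~266, red panel (180–213, 165–245) and white panel (311–360, 165–238) with an empty middle. The blue panel behind the board at (240,300) is not needed.

Next I refine the stand.

Run:
```python
from h import *
p,d,i=load("w1.npz")
cv2.imwrite("pics/w1c.png",cv2.resize(p[145:285,140:410],None,fx=2.9,fy=2.9,interpolation=cv2.INTER_CUBIC)[:,:,::-1])
f=p.astype(float)
def cross(col,lo,hi,thr,ch): # subpixel first crossing
    s=col[lo:hi,ch]
    for k in range(len(s)-1):
        if (s[k]-thr)*(s[k+1]-thr)<=0 and s[k]!=s[k+1]: return lo+k+(thr-s[k])/(s[k+1]-s[k])
for u in (220,260,300): print(u,[tuple(p[v,u]) for v in range(152,170)],[int(p[v,u,0]) for v in range(258,280)])
```

```text
220 [(np.uint8(82), np.uint8(77), np.uint8(75)), (np.uint8(81), np.uint8(75), np.uint8(73)), (np.uint8(68), np.uint8(56), np.uint8(45)), (np.uint8(74), np.uint8(47), np.uint8(27)), (np.uint8(143), np.uint8(84), np.uint8(39)), (np.uint8(165), np.uint8(95), np.uint8(46)), (np.uint8(162), np.uint8(94), np.uint8(46)), (np.uint8(158), np.uint8(92), np.uint8(43)), (np.uint8(159), np.uint8(93), np.uint8(45)), (np.uint8(157), np.uint8(91), np.uint8(43)), (np.uint8(157), np.uint8(96), np.uint8(48)), (np.uint8(164), np.uint8(135), np.uint8(81)), (np.uint8(201), np.uint8(173), np.uint8(106)), (np.uint8(211), np.uint8(180), np.uint8(111)), (np.uint8(213), np.uint8(177), np.uint8(109)), (np.uint8(213), np.uint8(174), np.uint8(107)), (np.uint8(213), np.uint8(171), np.uint8(105)), (np.uint8(213), np.uint8(170), np.uint8(104))] [73, 72, 73, 73, 72, 73, 78, 119, 182, 207, 209, 209, 208, 208, 209, 208, 205, 167, 89, 46, 34, 31]
260 [(np.uint8(79), np.uint8(74), np.uint8(72)), (np.uint8(78), np.uint8(72), np.uint8(69)), (np.uint8(70), np.uint8(55), np.uint8(43)), (np.uint8(76), np.uint8(45), np.uint8(2
[... 985 characters left out ...]
nt8(168), np.uint8(98), np.uint8(47)), (np.uint8(171), np.uint8(99), np.uint8(48)), (np.uint8(172), np.uint8(101), np.uint8(48)), (np.uint8(175), np.uint8(102), np.uint8(48)), (np.uint8(176), np.uint8(103), np.uint8(49)), (np.uint8(177), np.uint8(111), np.uint8(57)), (np.uint8(204), np.uint8(165), np.uint8(100)), (np.uint8(212), np.uint8(177), np.uint8(109)), (np.uint8(213), np.uint8(178), np.uint8(109)), (np.uint8(213), np.uint8(178), np.uint8(109)), (np.uint8(213), np.uint8(177), np.uint8(108)), (np.uint8(213), np.uint8(176), np.uint8(108)), (np.uint8(213), np.uint8(172), np.uint8(105))] [72, 72, 73, 73, 73, 72, 79, 132, 190, 204, 205, 206, 207, 207, 207, 208, 205, 178, 147, 142, 141, 139]
```

View pics/w1c.png

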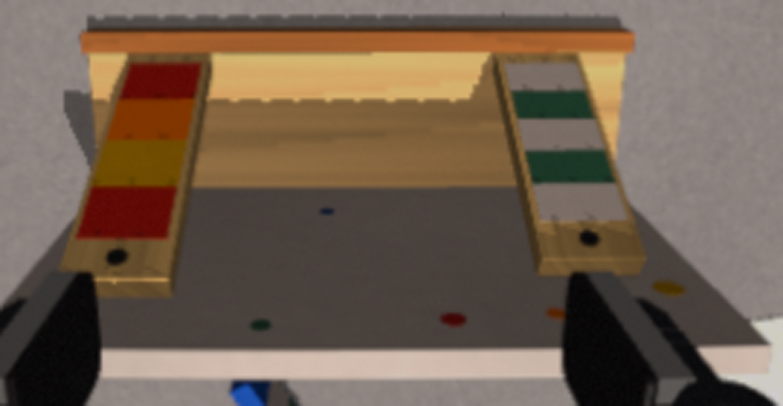

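Run:
```python
from h import *
p,d,i=load("w1.npz")
cr=lambda x,y:(140+(x+.5)/2.9-.5,145+(y+.5)/2.9-.5)
L=onplane(i,[(220,162.6),(260,162.6),(300,162.4)],26);print(L)
B=onplane(i,[(220,265.1),(260,265),(300,264.9)],227);print(B)
print("angs",[np.degrees(np.arctan2(*(Q[2]-Q[0])[[1,0]])) for Q in(L,B)])
print("lip ends",onplane(i,[cr(81,50),cr(634,50)],26), "base ends",onplane(i,[cr(90,60),cr(626,60)],12))
print("board top ends front",onplane(i,[cr(0,347),cr(765,345)],227))
print("red foot inner/outer front",onplane(i,[cr(206,60),cr(127,60)],26),"head inner front/rear outer",onplane(i,[cr(162,270),cr(173,295)],12+185*.9))
print("white",onplane(i,[cr(503,60),cr(582,60)],26),"head",onplane(i,[cr(540,262),cr(643,260)],12+165*.91))
```

```text
[[ 419.45691413 -271.94881601   26.        ]
 [ 493.72469087 -264.90366133   26.        ]
 [ 568.03610035 -257.31411309   26.        ]]
[[ 448.74153192 -365.07728476  227.        ]
 [ 498.88917291 -360.05923093  227.        ]
 [ 549.1367277  -355.31751552  227.        ]]
angs [np.float64(5.625355323892234), np.float64(5.552476456224015)]
lip ends [[ 321.29629683 -279.7071388    26.        ]
 [ 677.64577974 -245.44778954   26.        ]] base ends [[ 323.1908289  -288.68012302   12.        ]
 [ 679.2218349  -254.47274138   12.        ]]
board top ends front [[ 346.48938838 -374.78917685  227.        ]
 [ 682.67024284 -342.67207219  227.        ]]
red foot inner/outer front [[ 402.43178742 -278.7837588    26.        ]
 [ 351.33917327 -283.52377069   26.        ]] head inner front/rear outer [[ 407.70733462 -354.3382927   178.5       ]
 [ 413.55612083 -367.34241457  178.5       ]]
white [[ 593.40462115 -260.44909841   26.        ]
 [ 644.78598677 -255.34899017   26.        ]] head [[ 596.27465056 -339.8036154   162.15      ]
 [ 649.33974959 -334.00067402  162.15      ]]
```

Run:
```python
from h import *
from plant import *
hx=u2(-125);R=rot(-up,u2(-35))
print(np.round(arm.solve_ik([440,215,300],rpy(R))),np.round(arm.solve_ik([440,215,200],rpy(R))))
arm.move_ptp([440,215,300],rpy(R))
print(telemetry.current_time_s(),np.round(telemetry.current_joint_pos()),telemetry.current_ee_pos())
arm.move_straight([440,215,200],vel=200)
p,d,i=snap(capture,camera_info,"wrist","w2")
print(telemetry.current_time_s(),np.round(telemetry.current_joint_pos()))
```

```text
[ 10.  19. -53.  98.  16.  71. -82.] [  5.  24. -48. 108.  21.  57. -88.]
4.5 [ 10.  19. -53.  98.  16.  71. -82.] [440.6804711  214.12117647 299.9811195 ]
5.2 [  6.  24. -50. 108.  22.  58. -89.]
```

View pics/w2.png

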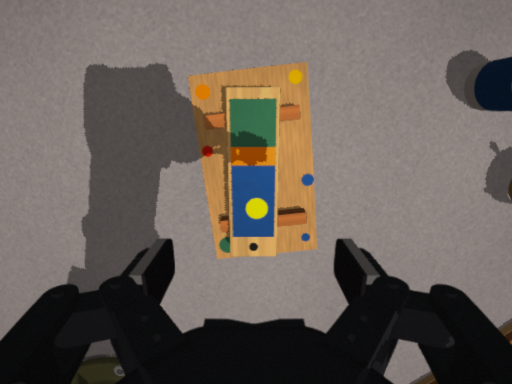

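The wrist view shows the panel upright in the image, foot at row ~87, head with hole at (253,247), columns 227–280.

Next I fit the paint outline.

Run:
```python
from h import *
p,d,i=load("w2.npz")
hsv=cv2.cvtColor(p,cv2.COLOR_RGB2HSV).astype(int);H,S,V=hsv[...,0],hsv[...,1],hsv[...,2]
m=(((H>60)&(H<125)&(S>110))|((H>25)&(H<34)&(S>200))|((H>5)&(H<17)&(S>215))).astype(np.uint8)
m[:90]=0;m[240:]=0;m[:,:227]=0;m[:,281:]=0
m=cv2.morphologyEx(m,cv2.MORPH_CLOSE,np.ones((5,5)));m=cv2.morphologyEx(m,cv2.MORPH_OPEN,np.ones((5,5)))
v,u=np.nonzero(m);Q=onplane(i,np.c_[u,v],38.5)[:,:2].astype(np.float32)
r=cv2.minAreaRect(Q);print(m.sum(),r)
w,E=np.linalg.eigh(np.cov(Q.T));a=E[:,1];a=a if a[0]<0 else -a
ang=np.degrees(np.arctan2(a[1],a[0]));print("axis",ang)
o=np.array(r[0]);print("panel centre from paint",o+8*u2(ang)[:2])
# per-half line fit of edges
cen=[];rows=range(100,236,4)
for vv in rows:
    uu=np.nonzero(m[vv])[0]; cen.append(((uu[0]+uu[-1])/2,vv))
C=onplane(i,cen,38.5)[:,:2].astype(np.float32);vx,vy,x0,y0=cv2.fitLine(C,cv2.DIST_HUBER,0,.01,.01).ravel();print("centreline",np.degrees(np.arctan2(vy,vx)),x0,y0)
for uu in (240,255,265): print([int(x) for x in p[82:92,uu,2]],[int(x) for x in p[250:262,uu,2]])
print(onplane(i,[(253,86.7)],37),onplane(i,[(254,256)],37),"hole",onplane(i,[(253.3,246.8)],37))
for vv in (95,246): print([ (x,int(p[vv,x,0]),int(p[vv,x,2])) for x in list(range(222,238))+list(range(270,284))])
cv2.imwrite("pics/w2c.png",cv2.resize(p[60:270,180:330],None,fx=2.8,fy=2.8,interpolation=cv2.INTER_CUBIC)[:,:,::-1])
```

```text
5586 ((445.6427001953125, 224.46466064453125), (155.6996612548828, 48.253662109375), 55.452545166015625)
axis -124.60834986702065
panel centre from paint [441.09899062 217.88023179]
centreline 55.12584 447.44662 226.96333
[77, 76, 77, 72, 58, 80, 94, 95, 97, 97] [84, 85, 84, 85, 84, 84, 93, 127, 132, 133, 133, 131]
[78, 78, 76, 60, 50, 75, 85, 87, 87, 87] [65, 96, 98, 99, 97, 102, 117, 133, 135, 134, 135, 132]
[76, 77, 76, 76, 61, 88, 98, 99, 99, 100] [92, 93, 92, 92, 94, 97, 113, 131, 132, 132, 132, 133]
[[498.2829221  298.89019608  37.        ]] [[385.45580631 136.04939417  37.        ]] hole [[392.0532192  146.96887939  37.        ]]
[(222, 115, 46), (223, 108, 43), (224, 112, 45), (225, 126, 52), (226, 173, 77), (227, 210, 95), (228, 214, 96), (229, 214, 94), (230, 209, 91), (231, 203, 89), (232, 202, 88), (233, 200, 87), (234, 198, 86), (235, 199, 87), (236, 205, 90), (237, 212, 94), (270, 215, 100), (271, 215, 99), (272, 214, 95), (273, 212, 93), (274, 211, 91), (275, 209, 91), (276, 207, 91), (277, 209, 91), (278, 213, 96), (279, 210, 103), (280, 195, 82), (281, 192, 77), (282, 188, 76), (283, 186, 76)]
[(222, 49, 68), (223, 50, 68), (224, 50, 68), (225, 49, 67), (226, 49, 68), (227, 50, 68), (228, 50, 68), (229, 72, 70), (230, 155, 79), (231, 188, 84), (232, 198, 86), (233, 208, 90), (234, 212, 93), (235, 211, 92), (236, 208, 90), (237, 203, 88), (270, 217, 96), (271, 216, 98), (272, 216, 97), (273, 217, 95), (274, 216, 94), (275, 213, 93), (276, 193, 83), (277, 187, 78), (278, 185, 76), (279, 188, 76), (280, 192, 78), (281, 195, 80), (282, 197, 79), (283, 204, 83)]
```

View pics/w2c.png

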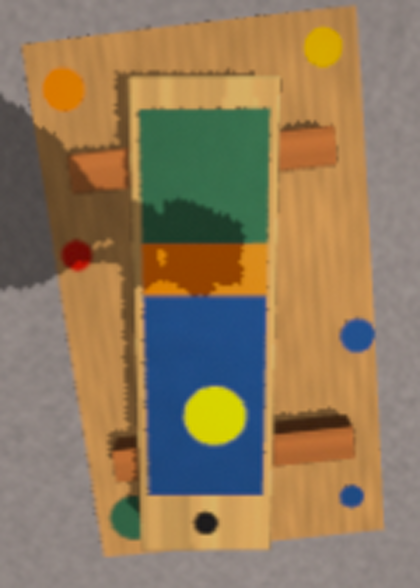

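Run:
```python
from h import *
from plant import *
hx=u2(-124.85);R=rot(-up,u2(-34.85))
g=np.array([441,217,0])+10*hx
arm.move_straight([g[0],g[1],70],rpy(R),vel=180)
print(telemetry.current_ee_pos(),telemetry.current_tool_rot(),rpy(R))
print(arm.move_straight([g[0],g[1],6.5],vel=80,threshold=6),telemetry.current_ee_pos())
arm.gripper_to(50,f_grip=30)
print("gap",telemetry.current_finger_gap(),arm.tcp_to_grasp,telemetry.current_wrist_force(),telemetry.current_time_s())
snap(capture,camera_info,"wrist","w3")
```

```text
[435.91764979 209.40951197  70.95288571] [66.18901666 89.90218634 31.34066965] [34.85, 90.0, 0.0]
False [435.45996184 209.02654976   6.781324  ]
gap 57.35307820012834 18.700000000000003 [-1.11845632 -0.57962519  6.41080667] 7.3917
```

View pics/w3.png

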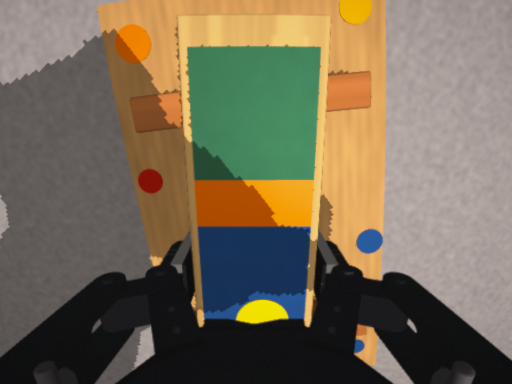

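The grip holds at gap 57.4 mm, with the pads on both bare edges and the paint clear. Now I lift and carry it.

```bash
cat >> h.py <<'E'
SY=u2(5.65);SX=np.array([SY[1],-SY[0],0]);SO=np.array([499.,-264.7,0])
OFF=10.  # grip toward head
GR=22.5-0.0 # TCP beyond mid-wood along tool x (29-6.5)
def pose(th,xf,zb,yl=0,off=OFF,gr=GR):
    """th lean deg, xf stand-x of front foot edge, zb world z of rear foot corner"""
    c,s=np.cos(np.radians(th)),np.sin(np.radians(th))
    nx=c*SX+s*up;nz=-s*SX+c*up
    fe=SO+SX*xf+SY*yl+up*(zb+16*c)
    pc=fe+nx*(100+off)-8*nz
    return (pc-nz*gr).tolist(),rpy(rot(-nz,SY))
E
python3 - <<'E'
from h import *
from plant import *
e=telemetry.current_ee_pos()
arm.move_straight([e[0],e[1],60],vel=80)
print("gap",telemetry.current_finger_gap(),telemetry.current_wrist_force())
arm.move_straight([e[0],e[1],280],vel=250)
q=arm.solve_ik(*pose(75,12,90));print(np.round(q),pose(75,12,90))
w=arm.solve_ik([480,-10,330],rpy(rot(-up-0.4*u2(-90),u2(-10))));print(np.round(w))
print(np.round(telemetry.current_joint_pos()),telemetry.current_time_s())
p,d,i=snap(capture,camera_info,"wrist","w4");p,d,i=snap(capture,camera_info,"scene","s4")
E
```

```text
gap 57.62594296156965 [-0.02117219  0.06754445 -0.71786527]
[ 15.  47. -30. 125.  91.  97. -78.] ([505.88478573818156, -334.29109915997134, 192.49896473781098], [-90.0, 15.000000000000021, -84.35])
[ 56.  23. -62.  96.  -2.  71. -12.]
[ 10.  19. -53. 102.  17.  68. -83.] 9.2917
```

View pics/w4.png

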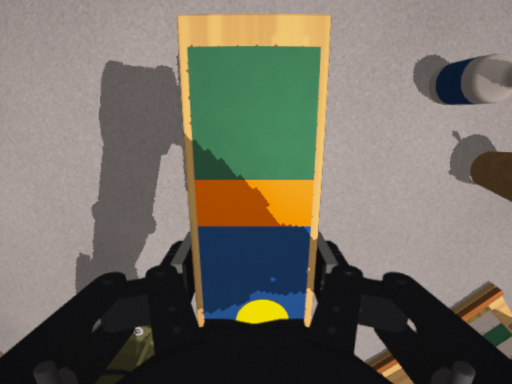

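View pics/s4.png

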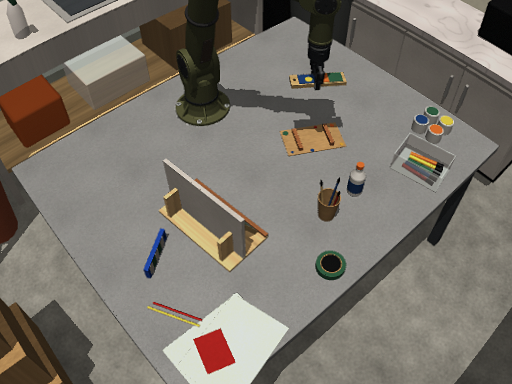

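Run:
```python
from h import *
from plant import *
p,d,i=load("w4.npz")
e=np.array(telemetry.current_ee_pos());R=Ro.from_euler("xyz",telemetry.current_tool_rot(),degrees=True).as_matrix()
Q=onplane(i,[(180,15.5),(255,15),(329,14.5)],e[2]+22.5+8)
print("foot edge in tool frame",((Q-e)@R).round(1))   # expect y ~ +110
d4=d[100,250];print("depth-based point", ((cloud(i,d)[60,[210,255,300]]-e)@R).round(1))
for a in [(70,-130,130),(75,12,130),(75,12,30)]:
    po=pose(*a);q=arm.solve_ik(*po);print(a,np.round(po[0]),None if q is None else np.round(q))
```

```text
foot edge in tool frame [[-30.7 108.2 -26.8]
 [-30.8 108.1   0.5]
 [-30.8 108.6  27.4]]
depth-based point [[-29.5  93.  -16.5]
 [-29.2  92.9   0.5]
 [-29.4  93.   17.5]]
(70, -130, 130) [ 493. -201.  228.] [  5.  41. -38. 123.  74.  99. -76.]
(75, 12, 130) [ 506. -334.  232.] [ 17.  43. -33. 124.  90.  97. -73.]
(75, 12, 30) [ 506. -334.  132.] [ 13.  54. -27. 125.  93.  96. -85.]
```

Run:
```python
from h import *
from plant import *
arm.move_ptp(*pose(70,-130,130)); print(telemetry.current_time_s(),telemetry.current_ee_pos())
po=pose(75,12,100);arm.move_straight(po[0],po[1],vel=150)
print(telemetry.current_time_s(),telemetry.current_ee_pos(),po[0],telemetry.current_finger_gap())
for n in("top","scene","wrist"): snap(capture,camera_info,n,n[0]+"5")
t=load("t5.npz")[0];cv2.imwrite("pics/t5c.png",cv2.resize(t[120:290,230:400],None,fx=3.4,fy=3.4,interpolation=cv2.INTER_CUBIC)[:,:,::-1])
```

```text
10.8833 [ 492.86566503 -200.82695151  228.38004724]
11.9417 [ 506.23563466 -333.53446575  202.60142387] [505.88478573818156, -334.29109915997134, 202.49896473781098] 57.492663570539804
```

View pics/t5c.png

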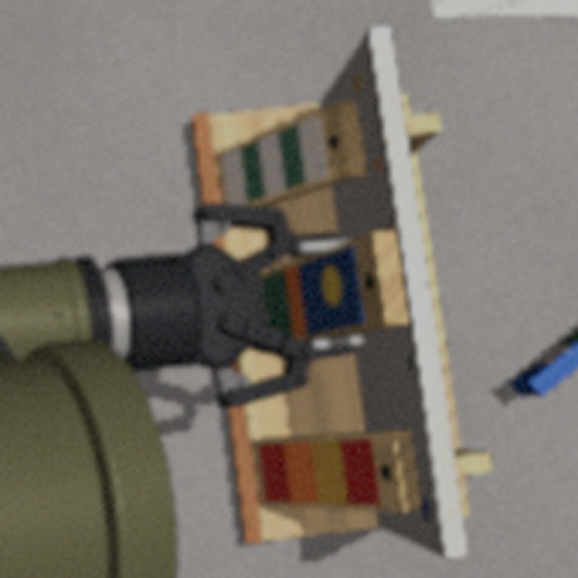

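View pics/w5.png

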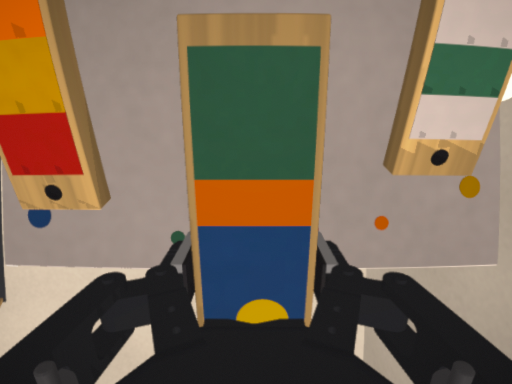

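The panel hangs between the red and white panels with space on both sides. Now I lower it, feel the base, and draw it to the lip.

Run:
```python
from h import *
from plant import *
Y=-3
def st(): 
    f=np.array(telemetry.current_wrist_force());e=np.array(telemetry.current_ee_pos())-SO
    return "f sx,sy,z",np.round([f@SX,f@SY,f[2]],2),"tcp stand",np.round([e@SX,e@SY,e[2]],2),round(telemetry.current_time_s(),2)
po=pose(75,12,20,Y);arm.move_straight(po[0],po[1],vel=100);print(st())
po=pose(75,12,4,Y);print(arm.move_straight(po[0],vel=20,threshold=3),st())
e=np.array(telemetry.current_ee_pos());arm.move_straight((e+[0,0,2.5]).tolist(),vel=30);print(st(),"cmd tcp at75,12,12",np.round(np.array(pose(75,12,12,Y)[0])[2],2))
e=np.array(telemetry.current_ee_pos());print(arm.move_straight((e-SX*20).tolist(),vel=20,threshold=3),st(),telemetry.current_finger_gap())
```

```text
('f sx,sy,z', array([-0.32, -0.64, -1.02]), 'tcp stand', array([ 69.92,  -2.87, 122.94]), 13.04)
True ('f sx,sy,z', array([-1.41,  0.44,  3.96]), 'tcp stand', array([ 70.28,  -2.98, 112.67]), 13.6)
('f sx,sy,z', array([-0.24,  0.1 , -1.66]), 'tcp stand', array([ 70.16,  -3.02, 114.89]), 13.86) cmd tcp at75,12,12 114.5
True ('f sx,sy,z', array([ 1.44,  0.07, -0.4 ]), 'tcp stand', array([ 56.94,  -3.09, 115.15]), 14.55) 57.987179291832554
```

```bash
cat >> h.py <<'E'
def st(telemetry):
    f=np.array(telemetry.current_wrist_force());e=np.array(telemetry.current_ee_pos())-SO
    return "f sx,sy,z",np.round([f@SX,f@SY,f[2]],2),"tcp stand",np.round([e@SX,e@SY,e[2]],2),round(telemetry.current_time_s(),2),"gap",round(telemetry.current_finger_gap(),2)
E
python3 - <<'E'
from h import *
from plant import *
e=np.array(telemetry.current_ee_pos());print(arm.move_straight((e-[0,0,6]).tolist(),vel=15,threshold=3),st(telemetry))
K=dict(yl=-3,off=8.2,gr=21.9)
po=pose(75,0,12,**K);print("pred",np.round([(np.array(po[0])-SO)@SX,po[0][2]],2))
for th in (72,69):
    po=pose(th,-0.3,11.8,**K);print(th,arm.move_straight(po[0],po[1],vel=15,threshold=12),st(telemetry))
for n in("top","scene","wrist"): snap(capture,camera_info,n,n[0]+"6")
t=load("t6.npz")[0];cv2.imwrite("pics/t6c.png",cv2.resize(t[120:290,230:400],None,fx=3.4,fy=3.4,interpolation=cv2.INTER_CUBIC)[:,:,::-1])
E
```

```text
True ('f sx,sy,z', array([0.18, 0.61, 3.27]), 'tcp stand', array([ 57.53,  -3.33, 112.96]), 14.81, 'gap', 57.57)
pred [ 56.89 112.92]
72 False ('f sx,sy,z', array([ 2.89, -0.1 ,  2.84]), 'tcp stand', array([ 62.01,  -3.38, 110.81]), 15.28, 'gap', 57.36)
69 False ('f sx,sy,z', array([ 4.62, -1.18,  5.86]), 'tcp stand', array([ 66.72,  -3.28, 108.35]), 15.8, 'gap', 57.49)
```

View pics/t6c.png

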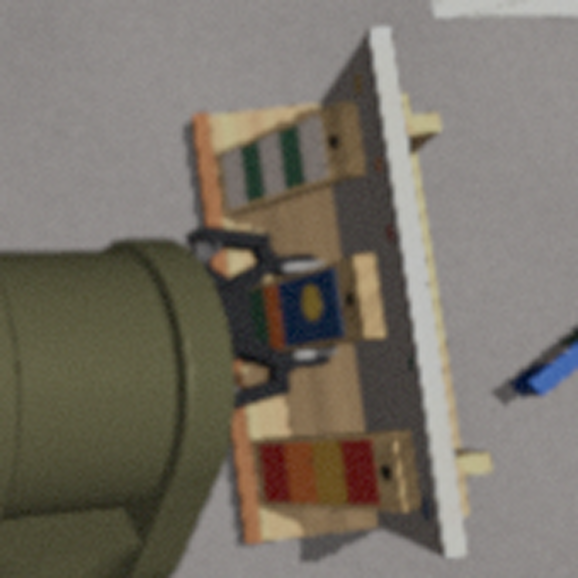

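View pics/w6.png

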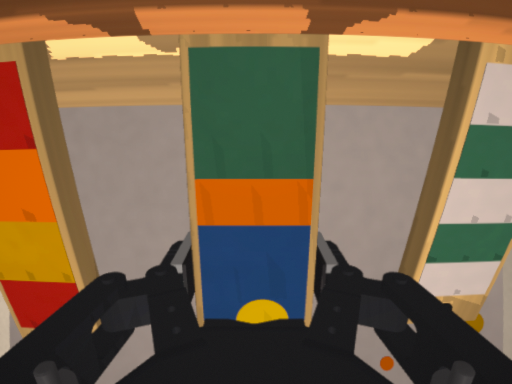

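The wrist view shows the foot tucked behind the lip (orange, row ~20) and the panel parallel to its neighbours. It is clear of red (column 95) and white (column 400). Now I lean it back to the board.

Run:
```python
from h import *
from plant import *
K=dict(yl=-3,off=8.2,gr=21.9)
for th in (67,66.3,65.7,65.2):
    po=pose(th,-0.2,12.0,**K);r=arm.move_straight(po[0],po[1],vel=10,threshold=7)
    q=np.array(telemetry.current_torque());print(th,r,st(telemetry),"moment about sy",round(q@SY,3))
    if r: break
for n in("top","wrist"): snap(capture,camera_info,n,n[0]+"7")
t=load("t7.npz")[0];cv2.imwrite("pics/t7c.png",cv2.resize(t[120:290,230:400],None,fx=3.4,fy=3.4,interpolation=cv2.INTER_CUBIC)[:,:,::-1])
```

```text
67 False ('f sx,sy,z', array([ 4.78, -1.79,  6.1 ]), 'tcp stand', array([ 69.81,  -3.2 , 106.56]), 16.46, 'gap', 57.62) moment about sy -0.662
66.3 False ('f sx,sy,z', array([ 4.82, -1.89,  5.73]), 'tcp stand', array([ 70.89,  -3.16, 105.88]), 16.73, 'gap', 57.61) moment about sy -0.685
65.7 False ('f sx,sy,z', array([ 4.19, -1.41,  6.58]), 'tcp stand', array([ 71.82,  -3.14, 105.32]), 16.99, 'gap', 57.41) moment about sy -0.762
65.2 False ('f sx,sy,z', array([ 4.3 , -1.44,  6.17]), 'tcp stand', array([ 72.59,  -3.14, 104.79]), 17.24, 'gap', 57.76) moment about sy -0.7
```

View pics/t7c.png

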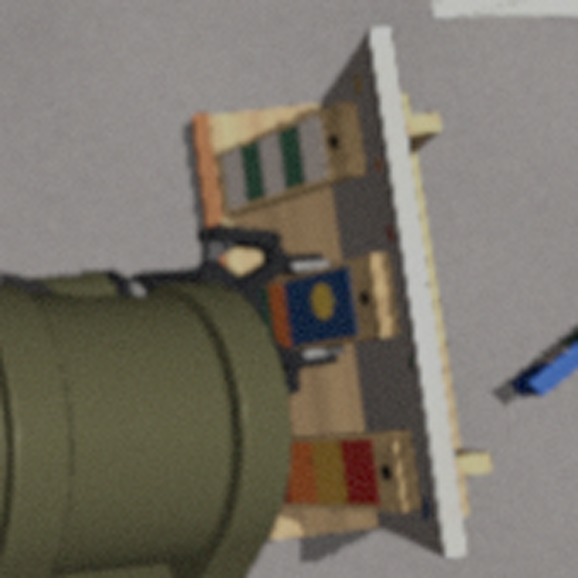

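View pics/w7.png

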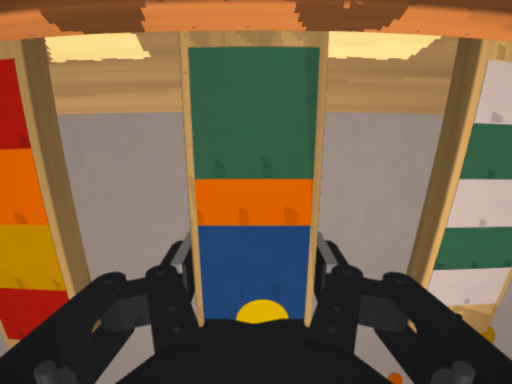

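Run:
```python
from h import *
p,d,i=load("t7.npz")
for v in (200,207,213): print(v,[(u,int(p[v,u,0]),int(p[v,u,2])) for u in range(335,356)])
cr=lambda x,y:(230+(x+.5)/3.4-.5,120+(y+.5)/3.4-.5)
for z in (193,195,197):
    Q=onplane(i,[cr(388,253),cr(397,335)],z)-SO; print(z,np.c_[Q@SX,Q@SY].round(1))
# expected pixel of head rear edge for 66 deg flush
for x in (96,94,92,90):
    print(x,proj(i,[SO+SX*x+SY*(-3+k)+up*194.7 for k in(-29,29)]).round(1).tolist())
b=onplane(i,[(350.0,209)],227)-SO;print("board",b@SX)
```

```text
200 [(335, 102, 60), (336, 99, 58), (337, 94, 54), (338, 105, 62), (339, 137, 82), (340, 168, 106), (341, 177, 112), (342, 170, 105), (343, 144, 89), (344, 118, 72), (345, 88, 61), (346, 72, 60), (347, 66, 59), (348, 103, 95), (349, 160, 154), (350, 185, 182), (351, 190, 187), (352, 188, 186), (353, 189, 187), (354, 191, 189), (355, 189, 179)]
207 [(335, 74, 47), (336, 46, 26), (337, 30, 21), (338, 65, 37), (339, 97, 55), (340, 138, 82), (341, 169, 105), (342, 172, 105), (343, 163, 101), (344, 132, 78), (345, 100, 60), (346, 80, 61), (347, 65, 55), (348, 72, 65), (349, 98, 91), (350, 154, 148), (351, 185, 183), (352, 189, 187), (353, 190, 188), (354, 190, 188), (355, 188, 187)]
213 [(335, 86, 66), (336, 90, 53), (337, 95, 59), (338, 90, 54), (339, 90, 52), (340, 104, 60), (341, 140, 84), (342, 167, 104), (343, 174, 111), (344, 164, 102), (345, 132, 79), (346, 107, 66), (347, 81, 61), (348, 67, 60), (349, 72, 62), (350, 102, 96), (351, 162, 157), (352, 189, 186), (353, 191, 189), (354, 189, 186), (355, 190, 189)]
193 [[ 95.5  25.7]
 [ 93.5 -31.6]]
195 [[ 95.1  25.5]
 [ 93.1 -31.6]]
197 [[ 94.6  25.3]
 [ 92.6 -31.7]]
96 [[347.6, 218.2], [344.1, 193.8]]
94 [[346.8, 218.3], [343.3, 193.9]]
92 [[346.0, 218.4], [342.4, 194.0]]
90 [[345.1, 218.5], [341.6, 194.1]]
board [96.78015352]
```

Run:
```python
from h import *
from plant import *
K=dict(yl=-3,off=8.2,gr=21.9)
po=pose(65.2,-0.2,12.0,**K);print("cmd",((np.array(po[0])-SO)@SX).round(2),po)
print(telemetry.current_ee_pos(),telemetry.current_tool_rot())
R=Ro.from_euler("xyz",telemetry.current_tool_rot(),degrees=True).as_matrix()
print("tool pitch",np.degrees(np.arctan2(-R[2,0],R[:,0]@SX)), "jaw axis dev", np.degrees(np.arcsin(R[:,2]@SX)),np.degrees(np.arcsin(R[2,2])))
for n in ("w4","w5","w7"):
    p,d,i=load(n+".npz"); C=cloud(i,d); V=np.array(i["view"])
    pts=[C[v-2:v+3,u-2:u+3].reshape(-1,3) for v,u in((80,255),(150,255),(215,255))]
    pts=np.array([np.nanmean(q,0) for q in pts]); cc=pts@V[:3,:3].T+V[:3,3]
    print(n,np.degrees(np.arctan2(cc[2,2]-cc[0,2],cc[2,1]-cc[0,1])).round(2))
    s=pts-SO; dd=s[0]-s[2]; print("  lean",np.degrees(np.arctan2(-dd[2],-(dd@SX))).round(2))
```

```text
cmd 72.33 ([503.1352918722202, -336.9712403328619, 104.39113923125885], [-90.00000000000001, 24.799999999999983, -84.35000000000001])
[ 503.02927282 -337.21222481  104.82988482] [-90.01279439  24.68051323 -84.37267332]
tool pitch 24.680514931319827 jaw axis dev 0.01733091496011956 -0.011625629274468452
w4 -163.94
  lean 0.3
w5 -163.58
  lean 74.79
w7 -164.86
  lean 66.4
```

Panel lean from depth is 66.4°, while the tool is at 65.3°. It gave about 1° in the pads, which means the head has met the board. The lip and base reactions are steady at about 4 N and 6 N. Both ends are resting, so I release it gently.

Run:
```python
from h import *
from plant import *
arm.pause(0.3);print(st(telemetry))
arm.gripper_to(66);print(st(telemetry))
arm.gripper_to(74);arm.pause(0.3);print(st(telemetry))
snap(capture,camera_info,"wrist","w8")
e=np.array(telemetry.current_ee_pos());R=Ro.from_euler("xyz",telemetry.current_tool_rot(),degrees=True).as_matrix()
print(arm.move_straight((e-R[:,0]*60).tolist(),vel=60,threshold=6),st(telemetry))
arm.move_straight((e-R[:,0]*150).tolist(),vel=150)
for n in("top","wrist","scene"): snap(capture,camera_info,n,n[0]+"9")
print(st(telemetry))
```

```text
('f sx,sy,z', array([ 3.75, -1.35,  6.05]), 'tcp stand', array([ 72.57,  -3.13, 104.85]), 17.64, 'gap', 57.53)
('f sx,sy,z', array([-0.67,  0.09,  0.59]), 'tcp stand', array([ 71.18,  -2.38, 103.26]), 17.89, 'gap', 65.76)
('f sx,sy,z', array([ 0.56, -0.12, -0.53]), 'tcp stand', array([ 72.35,  -3.02, 104.39]), 18.44, 'gap', 73.89)
False ('f sx,sy,z', array([ 0.65, -0.25, -0.18]), 'tcp stand', array([ 18.22,  -3.2 , 129.49]), 19.64, 'gap', 74.1)
('f sx,sy,z', array([ 0.61,  0.02, -0.89]), 'tcp stand', array([-62.74,  -3.6 , 167.04]), 20.54, 'gap', 74.35)
```

View pics/w8.png

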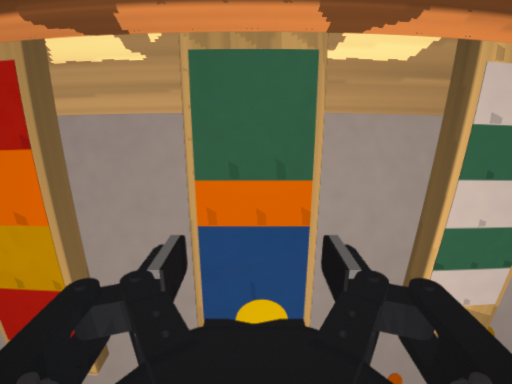

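View pics/w9.png

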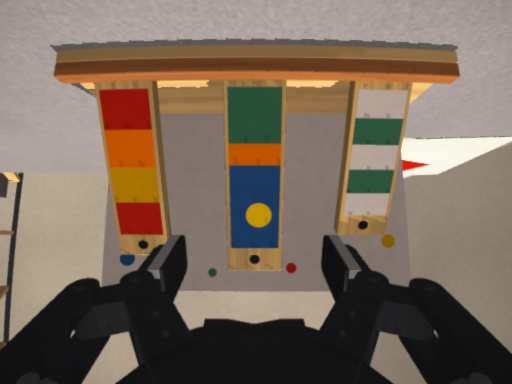

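View pics/t9.png

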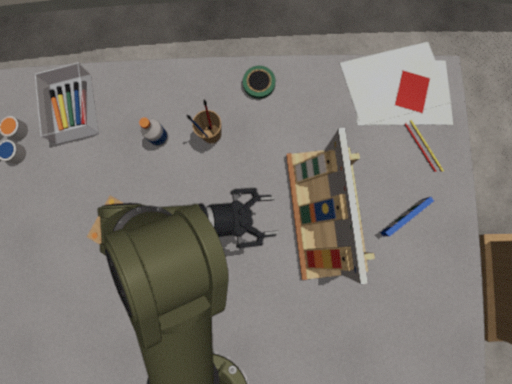

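The wrist view shows the panel standing between red (100–168) and white (338–410), hole at the top end (255,259), square, with the lip at row ~78. I check the geometry by depth against the neighbours, and the yaw.

Run:
```python
from h import *
p,d,i=load("w9.npz");C=cloud(i,d)
s=C-SO;X=s@SX;Y=s@SY;Z=s[...,2]
def fit(u0,u1,v0,v1):
    x,y,z=(a[v0:v1,u0:u1].ravel() for a in(X,Y,Z));k=np.isfinite(x)
    A=np.c_[np.ones(k.sum()),y[k],z[k]];c,*_=np.linalg.lstsq(A,x[k],rcond=None);return c
for n,b in dict(red=(114,144,95,225),wet=(236,275,95,240),white=(358,388,95,205),board=(180,215,130,250),board2=(292,330,130,250)).items():
    c=fit(*b);print(n,"lean",np.degrees(np.arctan2(1,c[2])).round(2),"yaw",np.degrees(np.arctan(c[1])).round(2),"face x at y=-3,z=18.5:",(c[0]+c[1]*-3+c[2]*18.5).round(2), "own y", np.nanmean(Y[b[2]:b[3],b[0]:b[1]]).round(1))
# lip inner top edge & head corners px
for u in (210,245,255,265,310): print(u,[int(x) for x in p[70:92,u,2]])
# side edges of wet panel: wood outline per row -> in-plane squareness via paint mask centreline
h=cv2.cvtColor(p,cv2.COLOR_RGB2HSV).astype(int);m=((h[...,0]>60)&(h[...,0]<125)&(h[...,1]>110))
cen=[]
for v in list(range(92,138,4))+list(range(170,195,4))+list(range(232,246,4)):
    uu=np.nonzero(m[v,215:300])[0]+215
    if len(uu)>30: cen.append((v,Y[v,[uu[0]+1,uu[-1]-1]].mean(),Z[v,(uu[0]+uu[-1])//2]))
cen=np.array(cen);print("centre y vs z slope deg",np.degrees(np.arctan(np.polyfit(cen[:,2],cen[:,1],1)[0])*1).round(2),cen[[0,-1]].round(1))
# neighbours before/after
a,b=load("top0.npz")[0],load("t9.npz")[0]
print("white/cup diff",np.abs(a[150:182,292:335].astype(int)-b[150:182,292:335]).mean(),np.abs(a[248:272,302:352].astype(int)-b[248:272,302:352]).mean(),np.abs(a[100:145,135:225].astype(int)-b[100:145,135:225]).mean())
cv2.imwrite("pics/w9c.png",cv2.resize(p[40:290,90:420],None,fx=2.3,fy=2.3,interpolation=cv2.INTER_CUBIC)[:,:,::-1])
cv2.imwrite("pics/t9c.png",cv2.resize(b[120:290,280:380],None,fx=3.4,fy=3.4,interpolation=cv2.INTER_CUBIC)[:,:,::-1])
```

```text
red lean 64.0 yaw -3.37 face x at y=-3,z=18.5: -5.85 own y -127.3
wet lean 65.86 yaw 0.07 face x at y=-3,z=18.5: -0.45 own y -1.5
white lean 60.22 yaw 0.2 face x at y=-3,z=18.5: 0.29 own y 115.4
board lean 94.83 yaw -32.97 face x at y=-3,z=18.5: 57.03 own y -69.6
board2 lean 95.53 yaw 29.93 face x at y=-3,z=18.5: 62.69 own y 63.8
210 [39, 49, 57, 59, 57, 56, 56, 56, 55, 56, 64, 67, 68, 67, 65, 66, 67, 69, 70, 71, 72, 71]
245 [40, 49, 56, 57, 56, 55, 56, 58, 56, 59, 66, 68, 67, 66, 67, 66, 63, 58, 57, 57, 57, 57]
255 [39, 50, 57, 57, 56, 56, 58, 56, 57, 58, 61, 63, 63, 63, 66, 69, 65, 58, 57, 57, 56, 56]
265 [39, 49, 55, 57, 56, 57, 57, 57, 57, 59, 65, 67, 67, 66, 67, 66, 67, 60, 59, 57, 58, 58]
310 [34, 47, 55, 58, 58, 59, 59, 58, 61, 71, 101, 122, 129, 131, 131, 128, 106, 73, 66, 67, 67, 66]
centre y vs z slope deg -0.13 [[ 92.   -1.9  33.5]
 [244.   -2.  170.5]]
white/cup diff 11.24297480620155 9.431111111111111 12.37761316872428
```

View pics/w9c.png

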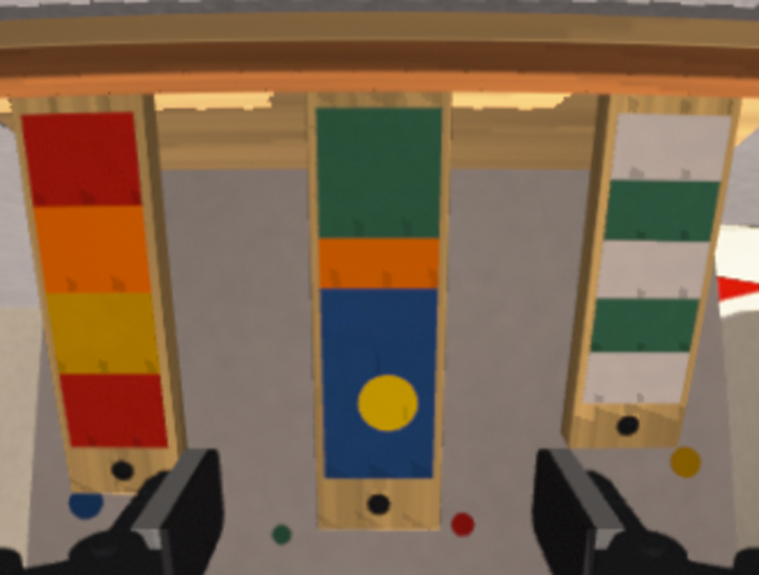

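View pics/t9c.png

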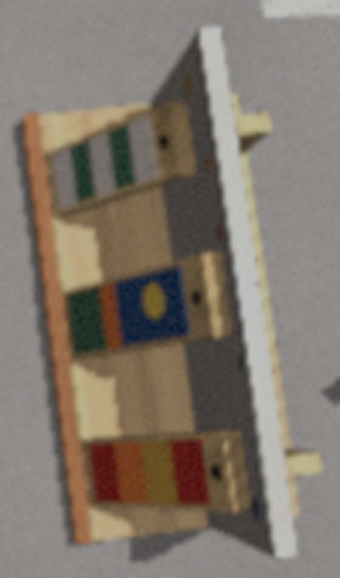

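Run:
```python
from h import *
from plant import *
g=lambda n:cv2.cvtColor(load(n)[0],cv2.COLOR_RGB2GRAY).astype(np.float32)
a,b=g("top0.npz"),g("t9.npz")
for n,(v0,v1,u0,u1) in dict(white=(148,188,290,336),red=(245,275,300,355),cup=(98,146,185,228),bottle=(110,150,132,175)).items():
    print(n,cv2.phaseCorrelate(a[v0:v1,u0:u1].copy(),b[v0:v1,u0:u1].copy(),cv2.createHanningWindow((u1-u0,v1-v0),cv2.CV_32F)))
print(telemetry.current_time_s()); arm.close_job()
```

```text
white ((-0.07048651285936103, -0.2660439300405919), 0.95696821808815)
red ((-0.20600890350205248, 0.11663718252743926), 1.022502180205451)
cup ((0.547784744640758, 0.042718697017122054), 0.8809549221286067)
bottle ((0.6821209784596611, -0.16284152026492293), 0.9451173125372992)
20.5417
the job is handed in; nothing more can be done
```

The wet panel is standing on the drying stand between the red and white panels, hole end up and painted side out. The job is handed in at 20.5 s of the 56 s limit.

**What I did:** I gripped the panel by its bare long edges at 30 N. I felt for the base and then the lip by force, and leaned the panel back. I let go once both ends were resting, and backed straight out.

**Last checks:**
- **Lean:** 65.9° by depth; a flush panel leans 66°.
- **Squareness:** 0.07° about the vertical and 0.13° across the face.
- **Foot:** its front edge is 0.45 mm from the lip plane, within the calibration error.
- **Clearance:** both neighbours are clear, by roughly 60 mm on each side by calculation.

**Less certain:**
- **Head contact:** there was no clear force step when the head met the board. I inferred contact from the panel turning about 1° in the pads, and the lean measured after release agrees.
- **Neighbours, cup and bottle:** the white and red panels shifted by at most 0.27 px between the first and last top pictures. The cup and bottle shifted by 0.5 to 0.7 px sideways. The arm stayed well away from both, and lighting also differed between the pictures, so I take this as a lighting effect, but I did not check it further.
- **Board depth fit:** my plane fit to the board in the last picture gave nonsense and was not used. The board position came from its top edge instead, which put it 96 to 97 mm from the lip.

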